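# Hang the guide plate and hold the probe free in the check cup

## Task

Set up the thermometer's air check. Hang the aluminium guide plate by its eye (the hole nearer the grip block) on the check stand's peg, so that it lies down flat on the stand with its guide hole over the open cup, and let go of it. Then take the thermometer out of its rest, lower its thin probe rod from above through the guide hole until the tip is about half way down inside the cup, touching neither the plate nor the cup, and finish while holding it there, upright, still and centred in the hole; leave everything else where it stands.

Things in the scene. Friction and masses are not known exactly. Their poses are not given: they have to be found in the camera images.
- stand: check stand, fixed: steel base 190 x 80 x 10 mm, origin at the centre of its underside, x along it, z up. At x = +55 mm a column 28 mm thick with a flat shoulder 80 mm above the table, and the peg on it. At x = -16 mm a fork: a flat saddle, 12 mm long, also at 80 mm height, between two flared cheeks 40 mm apart, 91 mm high. At x = -55 mm an open cup.
- peg_tip (a point): top centre of the stand's peg, 106 mm above the table; the peg is 10 mm thick, 26 mm tall above the shoulder, rounded at the tip; axes as the stand
- cup_rim (a point): centre of the mouth of the stand's open cup, 58 mm above the table; the cup is 48 mm wide outside, 44 mm inside, and its inner floor is 14 mm above the table; axes as the stand
- guide: guide plate, loose, about 0.15 kg: aluminium bar 150 x 30 x 8 mm, flat on the black board (its top 8 mm above the table). Origin at the centre of its underside, x along it, z up. On top at x = +12 mm a grip block 30 mm (x) x 20 mm (y), 34 mm above the bar's top. Hung, its underside lies on shoulder and saddle, 80 mm above the table, its x along the stand's x.
- guide_eye (a point): centre of the eye, a 16 mm through hole that goes over the peg, at the bar's top face; x = +55 mm, z = 8 mm from the guide plate's origin; axes as the plate
- guide_hole (a point): centre of the guide hole, 15 mm, through, at the bar's top face; x = -55 mm, z = 8 mm from the guide plate's origin; axes as the plate
- rest: thermometer rest, fixed to the table: steel base 80 x 90 x 8 mm, origin at the centre of its underside, z up. Two cheeks carry a pocket whose floor is 125 mm and whose rim is 140 mm above the table, 22 mm (x) by 38 mm (y) inside. A slot 14 mm wide for the rod runs through floor and front wall, open to -x.
- probe: probe thermometer, 0.075 kg, loose, standing on end in the rest with its rod down: flat white case 105 mm tall, 34 mm wide, 18 mm thick, with a rod 3.8 mm thick standing 113 mm out of the middle of its lower end. The body's own frame is skew; use the points.
- probe_case (a point): middle of the thermometer's white case in width and thickness, 60 mm above the case's lower end and 45 mm below its top. z up along the case, x through its thickness (the display looks to -x), y across its width. In the rest its x and y run as the rest's and it stands 185 mm above the table
- probe_tip (a point): lower tip of the rod; axes as probe_case, in whose frame it lies at x = +3, y = 0, z = -172.5 mm (the rod leans 1.5 degrees)
- probe_mark (a point): point on the rod's axis 50 mm above the tip, at x = +1.7, y = 0, z = -122.5 mm from probe_case; axes as probe_case
- penguin_10: bystander: brown chocolate penguin, 241 mm tall, standing behind the work; origin at its foot
- penguin_12: bystander: brown chocolate penguin, 241 mm tall, standing behind the work; origin at its foot
- figure_02: bystander: brown chocolate figure, 155 mm tall, at the left; origin at its foot
- figure_03: bystander: brown chocolate figure, 155 mm tall, at the left; origin at its foot
- timer: bystander: round kitchen timer, 62 mm wide, 40 mm tall, on the back of the black board; origin at its underside
- cutter_ring: bystander: steel ring cutter, 60 mm wide, 35 mm tall, on the front of the black board; origin at its underside
- brush: bystander: pastry brush, 200 x 42 x 14 mm, near the table's front edge; origin at its underside
Mind the look-alikes: they are no part of the job. What is shaped like the guide but purple is not meant.

How it is judged:
By the outcome, as a careful person would: the job done as asked, in the order asked, and still so for the second after the job is handed in, while the arm keeps its last pose, push and grip.
It also fails if it takes over 67 s, if anything falls off the work surface, if the arm or the gripper's body presses on something with over 40 N, if the wrist force passes 120 N, or if a joint passes its speed limit or range.

## Robot

A 6-joint arm with a two-finger parallel gripper is mounted at the origin on a cart in front of the work surface, level with it; the furniture and walls round the work are solid. World frame = base frame: x ahead of the robot, y to its left, z up, the work surface at z = 0. Lengths are in m, angles in rad, forces in N, time in s.
With the tool pointing down it reaches from about 0.25 to 0.775 m from the base axis. Payload 4 kg.
Tool frame: the origin (TCP) lies midway between the tips of the shut fingers; the grasp point (between the pads) lies 19 mm behind it (robot.tcp_to_grasp is the distance from the TCP to the grasp point, in m); z points along the fingers, y is the line along which they close (so a half turn about z gives the same grasp; the last joint's range is limited). The gripper opens to 94 mm and grips with 3 to 60 N. Pads are 16 mm wide; open, the fingers measure 119 mm over their backs; the gripper's body (75 mm by 177 mm) begins 78 mm behind the grasp point.
Start: joints at [1.116, 0.087, 1.371, -0, 1.684, -0.103], TCP at [0.19, 0.516, 0.206] pointing down, gripper open.
Joint ranges: [-3.1, 3.1], [-0.76, 2.03], [0.27, 2.55], [-1.08, 4.22], [0.17, 2.65], [-2.57, 2.57]. Speed limits (rad/s): [2.79, 2.79, 3.14, 3.14, 3.14, 3.14].

## Interface

Orientations are given as [roll, pitch, yaw] about the fixed x, y, z axes, in that order (R = Rz(yaw) Ry(pitch) Rx(roll)).
In Python, from bench import robot, viewer gives the robot as it stands. The module is installed in compiled form; this text tells all that it offers.
- The arm moves only by the shell command python3 -m handwheel 'ROWS' [OPENING]. ROWS is JSON, a list of rows, each a list of 6 numbers: the shift along the tool's x, y, z in units of 0.2 m (1.0 is 0.2 m), then the turn, a rotation vector about the tool's x, y, z in units of 30 degrees (1.0 is 30 degrees). In form: [[x, y, z, wx, wy, wz], ...]. A call has 1 to 10 rows; each row is the pose to reach, as a shift and turn from the pose commanded when the call began, along the tool's axes at that moment; what a row does not reach only later rows make up. A row lasts 1/12 s, in which the tool goes at most 41.7 mm and 7.16 degrees, less where a joint would pass 70% of its speed; a pose out of reach is approached as far as the arm can. A call with a number of a shift or a turn outside -1 to 1 is refused whole. A call with a gripper value outside its range is refused whole. OPENING is the gripper's target within -1 to 1 (shut at 1, half-way at 0, fully open at -1), set as the call begins (- or left out, the last holds). The fingers move at their own pace and stop on an object; the grip force is fixed at half the most. Time passes only in rows, so rows that repeat a pose let the fingers close. It gives the time, the measured TCP pose, the force, the opening and the grip force at its end, in the units of the state.
- robot.get_obs(): the state, without advancing time (a new reading comes with each control period).
- viewer.snapshot(name): name is "scene" or "side" or "wrist"; returns the picture (384x512x3 uint8, red, green, blue); there is no depth.
- viewer.calibration(name): a dict with "fx", "fy", "cx", "cy" (pixels), "k1" (the pictures are not rectified: a ray, as slopes to the right and down, at radius r is drawn at 1 + k1 r^2 times it, then the intrinsics apply), "R" (3x3) and "t" (3): a world point X has camera coordinates R X + t. Camera axes: x right, y down, z forward; pixel columns grow to the right and rows downward; lengths in m; the calibration is good to about 2 mm. A picture is of the moment at which its call begins: read the wrist's pose just before it. calibration takes no time and is no camera call; for the wrist camera it gives the pose at the moment of the call.
- robot.close_job(): hands the job in; it is judged then, once.
The state is a dict: "time": time; "joint_positions": joint angles; "qvel": joint speeds; "joint_torque": joint torques, N m; "tool_pos": TCP position; "ee_rot": TCP orientation; "wrist_force": force on the tool from outside, world axes, zero at the start; "wrist_torque": the same for the moment, N m; "width": finger opening in m; "finger_force": force on a finger pad.
Only numpy, scipy, OpenCV 4.12 (cv2) and the standard library are available. Lean on these libraries where they do the work, as an engineer would, in place of code of your own. Each camera call takes 0.05 s, during which the arm holds its last target. There are 200 camera calls.

## Working session

There is one attempt and no reset: what is moved stays moved. The work goes in short steps, Python scripts to look and compute and a shell command to move; the robot and the scene stay as the last step left them, time stands still between calls to the robot, and variables do not carry over. Pictures are saved under pics/ and viewed, at most 10 in all, crops included, and the job is handed in when it is done.

```bash
mkdir -p pics
python3 - <<'E'
from bench import robot, viewer
import cv2,numpy as np
np.set_printoptions(precision=4,suppress=True)
for n in("scene","side"):
    im=viewer.snapshot(n)
    cv2.imwrite(f"pics/{n}0.png",cv2.resize(im[...,::-1],(800,600),interpolation=cv2.INTER_CUBIC))
    cv2.imwrite(f"pics/raw_{n}0.png",im[...,::-1])
    print(n,viewer.calibration(n))
print(robot.get_obs()['tool_pos'],robot.get_obs()['ee_rot'],robot.get_obs()['time'])
E
```

```text
scene {'fx': 381.2803290300985, 'fy': 381.2803290300985, 'cx': 255.6290308276392, 'cy': 191.9415816664451, 'k1': -0.05115755831087083, 'R': array([[-0.6312, -0.7756,  0.0029],
       [-0.3456,  0.278 , -0.8963],
       [ 0.6943, -0.5667, -0.4435]]), 't': array([0.3397, 0.256 , 1.3198])}
side {'fx': 353.798735653903, 'fy': 353.798735653903, 'cx': 263.91051752891246, 'cy': 199.03977433847228, 'k1': -0.06420101480090716, 'R': array([[ 0.9625,  0.2708, -0.0143],
       [ 0.1906, -0.713 , -0.6748],
       [-0.1929,  0.6468, -0.7379]]), 't': array([-0.4719,  0.0388,  1.4373])}
[0.1893 0.5159 0.2044] [-3.1397 -0.0002  2.7898] 0.1
```

View pics/scene0.png

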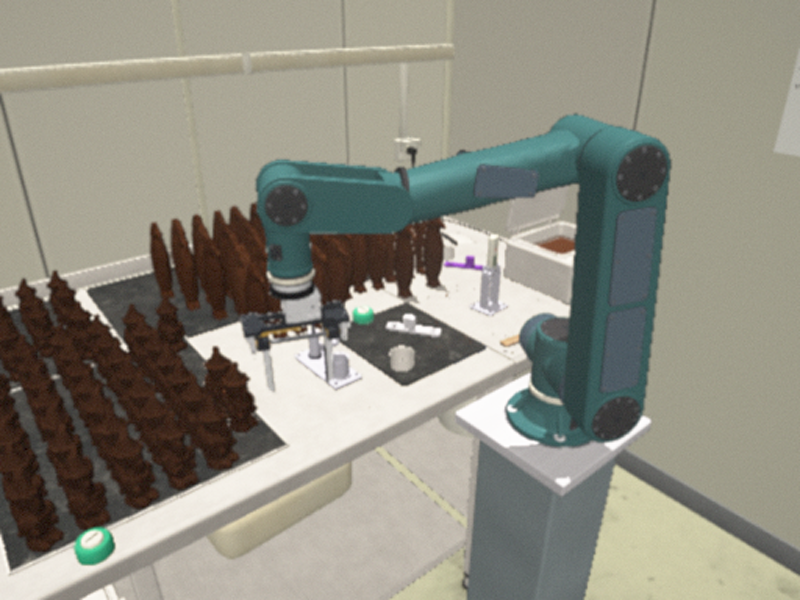

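View pics/side0.png

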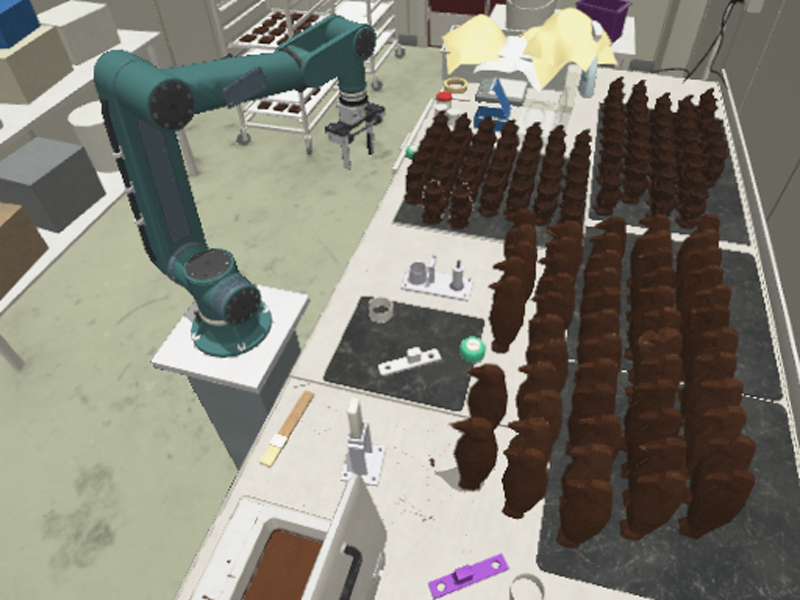

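Scene: arm, stand, guide on the black board, rest on the right. Side view, in 800x600 pixels: guide bar from (383,371) to (437,353), its block (416,354) nearer the right end, so the eye is on the right. Stand with cup (417,272), fork (432,270) and peg (458,268). Rest at (362,455).

```bash
cat > h.py <<'E'
import numpy as np,cv2
from scipy.spatial.transform import Rotation as Ro
np.set_printoptions(precision=4,suppress=True)
def ray(c,u,v):
    K=np.array([[c['fx'],0,c['cx']],[0,c['fy'],c['cy']],[0,0,1.]])
    p=cv2.undistortPoints(np.array([[[u,v]]],float),K,np.array([c['k1'],0,0,0]))[0,0]
    R=np.array(c['R']);t=np.array(c['t']); return -R.T@t, R.T@np.array([*p,1.])
def onz(c,u,v,z):
    o,d=ray(c,u,v); return o+d*(z-o[2])/d[2]
def proj(c,X):
    p=np.array(c['R'])@np.array(X)+np.array(c['t']);x=p[:2]/p[2];f=1+c['k1']*(x@x)
    return np.array([c['fx']*x[0]*f+c['cx'],c['fy']*x[1]*f+c['cy']])
def rows(obs,P,rot=None):
    """shift/turn in handwheel units from measured pose to target TCP P, rot matrix"""
    R=Ro.from_euler('xyz',obs['ee_rot'])
    s=R.inv().apply(np.array(P)-obs['tool_pos'])/0.2
    w=np.zeros(3) if rot is None else (R.inv()*Ro.from_matrix(rot)).as_rotvec()/np.radians(30)
    return np.r_[s,w]
def down(yaw):  # tool z down, tool x at yaw
    return Ro.from_euler('xyz',[np.pi,0,yaw]).as_matrix()
def tri(c1,p1,c2,p2):
    o1,d1=ray(c1,*p1);o2,d2=ray(c2,*p2)
    s=np.linalg.lstsq(np.c_[d1,-d2],o2-o1,rcond=None)[0]
    a,b=o1+s[0]*d1,o2+s[1]*d2; return (a+b)/2,np.linalg.norm(a-b)
E
python3 - <<'E'
from bench import viewer,robot
from h import *
c=viewer.calibration('side');s=1/1.5625
for n,u,v,z in[('gL',382.5,371,.008),('gR',437,353,.008),('blocktop',416,350,.042),('cup',417,264,.058),('peg',459,262,.106),('standL',403,287,.01),('standR',469,298,.01),('standBL',411,267,.01),('standBR',471,278,.01),('restcase top',354,403,.23),('restFL',343,476,.008),('restFR',378,483,.008),('restBR',383,448,.008)]:
    print(n,onz(c,u*s,v*s,z))
o=robot.get_obs();w=viewer.calibration('wrist');print(w,o['tool_pos'],Ro.from_euler('xyz',o['ee_rot']).as_matrix())
E
```

```text
gL [ 0.4275 -0.0405  0.008 ]
gR [0.5402 0.0465 0.008 ]
blocktop [0.4954 0.0163 0.042 ]
cup [0.4222 0.2915 0.058 ]
peg [0.5398 0.2768 0.106 ]
standL [0.3956 0.2427 0.01  ]
standR [0.5781 0.2483 0.01  ]
standBL [0.395  0.3252 0.01  ]
standBR [0.5678 0.325  0.01  ]
restcase top [ 0.4608 -0.2744  0.23  ]
restFL [ 0.4304 -0.3194  0.008 ]
restFR [ 0.5055 -0.3146  0.008 ]
restBR [ 0.491  -0.2354  0.008 ]
{'fx': 299.61533489933635, 'fy': 299.61533489933635, 'cx': 257.6303761557342, 'cy': 194.17734762436504, 'k1': 0.00019785558217610144, 'R': array([[ 0.3445,  0.9388, -0.0016],
       [ 0.9099, -0.3335,  0.2469],
       [ 0.2312, -0.0865, -0.9691]]), 't': array([-0.5491, -0.0251,  0.3909])} [0.1893 0.5159 0.2044] [[-0.9388  0.3446 -0.0009]
 [ 0.3446  0.9388 -0.0017]
 [ 0.0002 -0.0019 -1.    ]]
```

```bash
cat >> h.py <<'E'
def plan(obs,P,yaw,n):
    """n calls of equal shift and turn to TCP P with the tool down at yaw; prints unit rows"""
    from scipy.spatial.transform import Slerp
    R0=Ro.from_euler('xyz',obs['ee_rot']);p0=np.array(obs['tool_pos']);T=Ro.from_matrix(down(yaw))
    S=Slerp([0,1],Ro.concatenate([R0,T]));P=np.array(P);R=R0
    for k in range(n):
        Rn=S((k+1)/n);print(np.r_[R.inv().apply(P-p0)/n/.2,(R.inv()*Rn).as_rotvec()/np.radians(30)].round(3).tolist());R=Rn
E
python3 - <<'E'
from bench import robot
from h import *
plan(robot.get_obs(),[.485,.003,.2],np.radians(38),5)
E
```

```text
[-0.454, -0.38, 0.005, -0.001, 0.001, 0.812]
[-0.57, -0.158, 0.005, -0.001, 0.001, 0.812]
[-0.585, 0.091, 0.005, -0.001, 0.001, 0.812]
[-0.495, 0.324, 0.004, -0.001, 0.001, 0.812]
[-0.317, 0.5, 0.004, -0.001, 0.001, 0.812]
```

```bash
python3 -m handwheel '[[-0.454,-0.38,0.005,0,0,0.812],[-0.454,-0.38,0.005,0,0,0.812],[-0.454,-0.38,0.005,0,0,0.812],[-0.454,-0.38,0.005,0,0,0.812]]'
python3 -m handwheel '[[-0.57,-0.158,0.005,0,0,0.812],[-0.57,-0.158,0.005,0,0,0.812],[-0.57,-0.158,0.005,0,0,0.812],[-0.57,-0.158,0.005,0,0,0.812]]'
python3 -m handwheel '[[-0.585,0.091,0.005,0,0,0.812],[-0.585,0.091,0.005,0,0,0.812],[-0.585,0.091,0.005,0,0,0.812],[-0.585,0.091,0.005,0,0,0.812]]'
python3 -m handwheel '[[-0.495,0.324,0.004,0,0,0.812],[-0.495,0.324,0.004,0,0,0.812],[-0.495,0.324,0.004,0,0,0.812],[-0.495,0.324,0.004,0,0,0.812]]'
python3 -m handwheel '[[-0.317,0.5,0.004,0,0,0.812],[-0.317,0.5,0.004,0,0,0.812],[-0.317,0.5,0.004,0,0,0.812],[-0.317,0.5,0.004,0,0,0.812],[-0.317,0.5,0.004,0,0,0.812],[-0.317,0.5,0.004,0,0,0.812]]'
python3 - <<'E'
from bench import viewer,robot
from h import *
import pickle
o=robot.get_obs();c=viewer.calibration('wrist');im=viewer.snapshot('wrist');pickle.dump((o,c),open('w1.pkl','wb'))
cv2.imwrite('pics/w1.png',im[...,::-1]);print(o['tool_pos'],o['ee_rot'],o['joint_positions'])
E
```

```text
time: 0.43
tool_pos: [0.2509, 0.4093, 0.2041]
ee_rot: [-3.14, 0.003, 2.354]
wrist_force: [-0.0, 0.8, 0.6]
width: 0.094
finger_force: 0.0
time: 0.77
tool_pos: [0.31, 0.3067, 0.2031]
ee_rot: [3.142, 0.003, 1.928]
wrist_force: [-0.1, 0.4, 0.7]
width: 0.0939
finger_force: 0.0
time: 1.1
tool_pos: [0.3691, 0.2038, 0.2019]
ee_rot: [3.141, 0.003, 1.502]
wrist_force: [-0.0, 0.3, -0.2]
width: 0.0939
finger_force: 0.0
time: 1.43
tool_pos: [0.4279, 0.1012, 0.2008]
ee_rot: [3.14, 0.003, 1.077]
wrist_force: [-0.1, 0.4, 0.7]
width: 0.0936
finger_force: 0.0
time: 1.93
tool_pos: [0.4849, 0.0036, 0.2002]
ee_rot: [-3.14, 0.001, 0.665]
wrist_force: [0.4, 0.3, 0.6]
width: 0.0943
finger_force: 0.0
[0.4849 0.0036 0.2002] [-3.1401  0.0007  0.6648] [-0.11   -0.0564  1.5266  0.0005  1.6729  0.796 ]
```

View pics/w1.png

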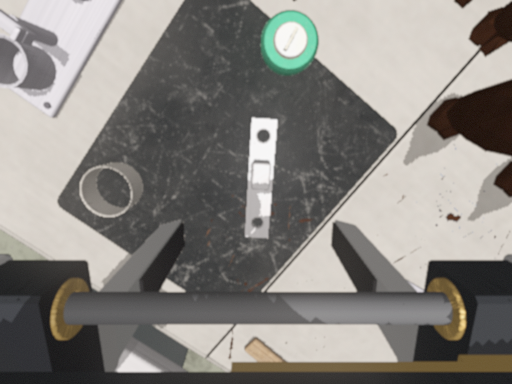

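Wrist view: guide bar from (262,118) to (257,238), eye at (263,135), guide hole at (257,223), block at (261,174). The timer is at (290,42) and the cutter ring at (111,190), both clear of the fingers.

```bash
cat >> h.py <<'E'
def bar(im,c,roi,z,thr=150):
    u0,v0,u1,v1=roi;g=cv2.cvtColor(im,cv2.COLOR_BGR2GRAY)[v0:v1,u0:u1]
    m=(g>thr).astype(np.uint8);cs,h=cv2.findContours(m,cv2.RETR_CCOMP,cv2.CHAIN_APPROX_NONE)
    i=max(range(len(cs)),key=lambda k:cv2.contourArea(cs[k]) if h[0][k][3]<0 else 0)
    box=cv2.boxPoints(cv2.minAreaRect(cs[i]))+[u0,v0]
    print('box',[onz(c,*b,z)[:2].round(4).tolist() for b in box])
    for k in range(len(cs)):
        if h[0][k][3]==i and cv2.contourArea(cs[k])>12:
            M=cv2.moments(cs[k]);uv=[M['m10']/M['m00']+u0,M['m01']/M['m00']+v0]
            print('hole',np.round(uv,1),cv2.contourArea(cs[k]),onz(c,*uv,z))
    return box
E
python3 - <<'E'
from h import *
import pickle
o,c=pickle.load(open('w1.pkl','rb'));im=cv2.imread('pics/w1.png')
for t in(120,150):bar(im,c,(235,105,290,250),.008,t)
E
```

```text
box [[0.4064, -0.0321], [0.5363, 0.0562], [0.5559, 0.028], [0.428, -0.0635]]
hole [256.9 221.8] 85.5 [ 0.4351 -0.033   0.008 ]
hole [262.9 135.2] 111.5 [0.5276 0.0302 0.008 ]
box [[0.4076, -0.0313], [0.5355, 0.0555], [0.5542, 0.0287], [0.4281, -0.0612]]
hole [256.9 222. ] 120.0 [ 0.4349 -0.033   0.008 ]
hole [261.1 161.5] 42.0 [0.501 0.012 0.008]
hole [263.  135.4] 128.0 [0.5276 0.03   0.008 ]
```

Run:
```python
from bench import robot
from h import *
o=robot.get_obs();print(rows(o,[.4914,.0048,.013],down(.602)))
```

```text
[ 0.0287  0.0186  0.9375 -0.0019  0.0008  0.1218]
```

```bash
python3 -m handwheel '[[0.029,0.019,0.2,0,0,0.122],[0.029,0.019,0.4,0,0,0.122],[0.029,0.019,0.6,0,0,0.122],[0.029,0.019,0.75,0,0,0.122],[0.029,0.019,0.85,0,0,0.122],[0.029,0.019,0.92,0,0,0.122],[0.029,0.019,0.938,0,0,0.122],[0.029,0.019,0.938,0,0,0.122]]' 
python3 -m handwheel '[[0,0,0,0,0,0],[0,0,0,0,0,0],[0,0,0,0,0,0],[0,0,0,0,0,0],[0,0,0,0,0,0],[0,0,0,0,0,0],[0,0,0,0,0,0],[0,0,0,0,0,0],[0,0,0,0,0,0]]' 1
```

```text
time: 2.65
tool_pos: [0.4908, 0.0053, 0.0123]
ee_rot: [-3.14, 0.002, 0.603]
wrist_force: [-1.0, -0.5, 0.4]
width: 0.0939
finger_force: 0.0
time: 3.4
tool_pos: [0.4921, 0.0042, 0.0133]
ee_rot: [-3.142, -0.0, 0.6]
wrist_force: [-0.4, -0.4, -0.3]
width: 0.0378
finger_force: 0.0
```

```bash
python3 -m handwheel '[[0,0,0,0,0,0],[0,0,0,0,0,0],[0,0,0,0,0,0],[0,0,0,0,0,0],[0,0,0,0,0,0],[0,0,0,0,0,0]]' 
python3 -m handwheel '[[0,0,-0.1,0,0,0],[0,0,-0.3,0,0,0],[0,0,-0.5,0,0,0],[0,0,-0.7,0,0,0],[0,0,-0.8,0,0,0],[0,0,-0.8,0,0,0]]'
python3 - <<'E'
from bench import robot
from h import *
o=robot.get_obs();plan(o,[.485,.27,.2],0.0,3)
E
```

```text
time: 3.9
tool_pos: [0.492, 0.0043, 0.0132]
ee_rot: [-3.141, 0.0, 0.6]
wrist_force: [-0.9, 0.3, -0.2]
width: 0.0291
finger_force: 30.0
time: 4.4
tool_pos: [0.4955, 0.0038, 0.1797]
ee_rot: [3.134, -0.009, 0.6]
wrist_force: [0.5, 0.0, -1.0]
width: 0.0289
finger_force: 30.0
[0.236, -0.376, -0.035, 0.003, -0.007, 0.382]
[0.157, -0.415, -0.035, 0.003, -0.007, 0.382]
[0.071, -0.438, -0.035, 0.003, -0.007, 0.382]
```

Run:
```python
from bench import viewer,robot
from h import *
import pickle
o=robot.get_obs();c=viewer.calibration('wrist');im=viewer.snapshot('wrist');pickle.dump((o,c),open('w2.pkl','wb'))
cv2.imwrite('pics/w2.png',im[...,::-1]);print(o['tool_pos'],o['ee_rot'],o['width'],o['wrist_force'])
```

```text
[0.4955 0.0038 0.1797] [ 3.1336 -0.0094  0.6002] 0.02894324929162976 [ 0.5363  0.0115 -1.0028]
```

View pics/w2.png

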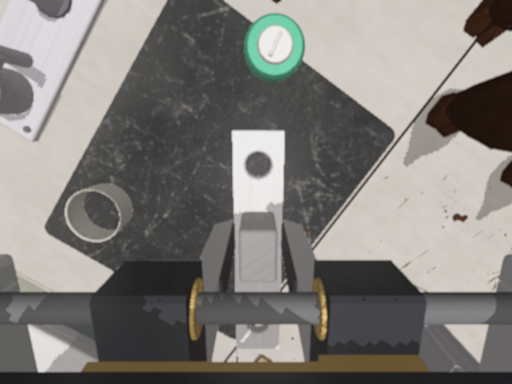

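The guide is held, with the bar level in the image. Its eye is at (258,164) and its far edge runs from (233,131) to (285,131).

Run:
```python
from h import *
import pickle
o,c=pickle.load(open('w2.pkl','rb'));im=cv2.imread('pics/w2.png')
R=Ro.from_euler('xyz',o['ee_rot'])
for z in(.170,.1745,.179):
    a,b,d,e=[onz(c,*p,z) for p in((232.8,135),(285,135),(232.8,190),(285.,190))]
    eye=onz(c,258.3,164,z);print(z,np.linalg.norm(a-b),np.linalg.norm(d-e),R.inv().apply(eye-o['tool_pos']),np.degrees(np.arctan2(*(a-d)[1::-1])),np.degrees(o['ee_rot'][2]),
     R.inv().apply((onz(c,258.5,130.5,z))-o['tool_pos']))
```

```text
0.17 0.03251170465051507 0.033986013990668675 [0.0427 0.0001 0.0101] 33.24762923245612 34.38699564241197 [0.0636 0.0002 0.0103]
0.1745 0.031741609533931986 0.0331809973455041 [0.0434 0.0001 0.0056] 33.24762923245616 34.38699564241197 [0.0638 0.0002 0.0058]
0.179 0.030971514417348966 0.032375980700339646 [0.0441 0.0001 0.0011] 33.24762923245611 34.38699564241197 [0.064  0.0002 0.0013]
```

Run:
```python
from bench import robot
from h import *
o=robot.get_obs();plan(o,[.46,.20,.2],0.0,2)
```

```text
[0.207, -0.452, -0.061, 0.002, -0.006, 0.573]
[0.064, -0.493, -0.061, 0.002, -0.006, 0.573]
```

```bash
python3 -m handwheel '[[0.05,-0.11,-0.015,0,-0.006,0.143],[0.1,-0.22,-0.03,0,-0.006,0.286],[0.155,-0.34,-0.045,0,-0.006,0.43],[0.207,-0.452,-0.061,0,-0.006,0.573],[0.207,-0.452,-0.061,0,-0.006,0.573]]' 
python3 -m handwheel '[[0.016,-0.123,-0.015,0,-0.006,0.143],[0.03,-0.246,-0.03,0,-0.006,0.286],[0.05,-0.37,-0.045,0,-0.006,0.43],[0.064,-0.493,-0.061,0,-0.006,0.573],[0.064,-0.493,-0.061,0,-0.006,0.573],[0.064,-0.493,-0.061,0,-0.006,0.573]]'
python3 - <<'E'
from bench import viewer,robot
from h import *
import pickle
o=robot.get_obs();c=viewer.calibration('wrist');im=viewer.snapshot('wrist');pickle.dump((o,c),open('w3.pkl','wb'))
cv2.imwrite('pics/w3.png',im[...,::-1]);print(o['tool_pos'],o['ee_rot'],o['width'],o['wrist_force'])
E
```

```text
time: 4.87
tool_pos: [0.4731, 0.1056, 0.1826]
ee_rot: [-3.139, 0.007, 0.302]
wrist_force: [-0.1, -0.9, -2.3]
width: 0.0291
finger_force: 30.0
time: 5.37
tool_pos: [0.4573, 0.2002, 0.1949]
ee_rot: [3.138, 0.01, 0.003]
wrist_force: [-0.7, -0.0, -1.8]
width: 0.0291
finger_force: 30.0
[0.4573 0.2002 0.1949] [3.1377 0.01   0.0034] 0.029149115879664237 [-0.7005 -0.0216 -1.7791]
```

View pics/w3.png

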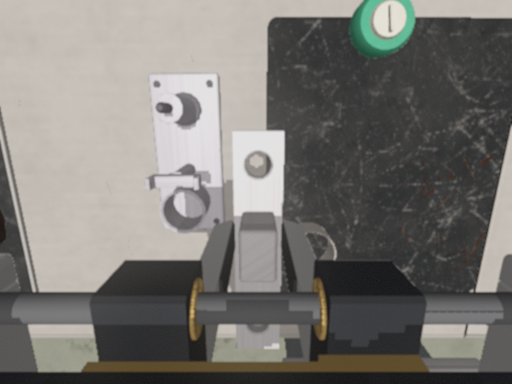

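Wrist view: stand with base corners (151,74), (217,73) and (224,231), dark peg tip at (164,107), fork near (175,181), cup rim centre about (184,209). The guide is still held straight.

Run:
```python
from h import *
import pickle
o,c=pickle.load(open('w3.pkl','rb'));im=cv2.imread('pics/w3.png')
for n,u,v,z in(('TL',151,74,.01),('TR',217,73,.01),('BR',224,231,.01),('shoulder',183,109,.08),('pegtip',162.5,107,.104),('cup',184.5,209,.058),('forkL',150,183,.091),('forkR',196,182,.091)):print(n,onz(c,u,v,z))
g=cv2.cvtColor(im,cv2.COLOR_BGR2GRAY)
cv2.imwrite('pics/w3c.png',cv2.resize(im[60:245,135:240],None,fx=3.2,fy=3.2,interpolation=cv2.INTER_CUBIC))
```

```text
TL [0.5737 0.321  0.01  ]
TR [0.575  0.2462 0.01  ]
BR [0.3832 0.2432 0.01  ]
shoulder [0.5347 0.2705 0.08  ]
pegtip [0.536  0.2825 0.104 ]
cup [0.4286 0.2806 0.058 ]
forkL [0.4656 0.304  0.091 ]
forkR [0.4667 0.2595 0.091 ]
```

View pics/w3c.png

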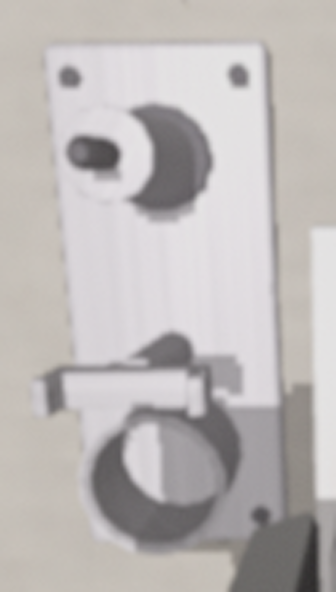

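The crop puts the shoulder disc at raw (169.4,107.5), peg tip (160.5,107.5), cup rim (185,208.7), and the fork cheeks (149,183) and (196.6,183.5).

Run:
```python
from h import *
from bench import robot
import pickle
o,c=pickle.load(open('w3.pkl','rb'))
sh=onz(c,169.4,107.5,.08);tp=onz(c,160.5,107.5,.104);print(sh,tp)
o=robot.get_obs();y=.0157
peg=(sh+tp)/2;P=peg[:2]-.0432*np.array([np.cos(y),np.sin(y)])
print(o['tool_pos'],rows(o,[P[0],P[1],.15],down(y)))
```

```text
[0.536  0.2833 0.08  ] [0.5356 0.2842 0.104 ]
[0.4575 0.1995 0.1951] [ 0.1782 -0.4185  0.2222  0.0075  0.0185 -0.0264]
```

```bash
python3 -m handwheel '[[0.04,-0.1,0,0.007,0.018,-0.026],[0.08,-0.2,0,0.007,0.018,-0.026],[0.13,-0.3,0.05,0.007,0.018,-0.026],[0.16,-0.38,0.12,0.007,0.018,-0.026],[0.178,-0.418,0.18,0.007,0.018,-0.026],[0.178,-0.418,0.222,0.007,0.018,-0.026],[0.178,-0.418,0.222,0.007,0.018,-0.026],[0.178,-0.418,0.222,0.007,0.018,-0.026]]'
python3 - <<'E'
from bench import viewer,robot
from h import *
import pickle
o=robot.get_obs();c=viewer.calibration('wrist');im=viewer.snapshot('wrist');pickle.dump((o,c),open('w4.pkl','wb'))
cv2.imwrite('pics/w4.png',im[...,::-1]);print(o['tool_pos'],o['ee_rot'],o['width'],o['wrist_force'])
cv2.imwrite('pics/w4c.png',cv2.resize(im[110:310,190:330,::-1],None,fx=3,fy=3,interpolation=cv2.INTER_CUBIC))
print(proj(c,[.536,.2837,.104]),proj(c,[.536,.2837,.08]))
E
```

```text
time: 6.08
tool_pos: [0.4931, 0.2821, 0.1516]
ee_rot: [-3.141, -0.001, 0.013]
wrist_force: [0.5, -0.3, -1.4]
width: 0.0288
finger_force: 30.0
[0.4931 0.2821 0.1516] [-3.1415 -0.0011  0.0127] 0.028819317330510796 [ 0.4509 -0.3105 -1.4344]
[256.4335 156.0615] [256.5762 152.4428]
```

View pics/w4c.png

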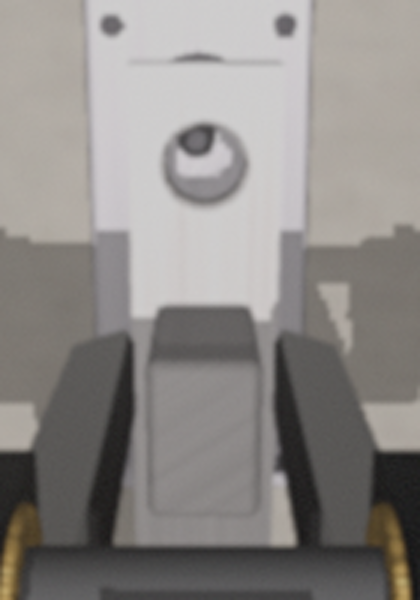

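Run:
```python
from h import *
import pickle
o,c=pickle.load(open('w4.pkl','rb'))
e=onz(c,258.3,164.3,o['tool_pos'][2]-.0055);p=onz(c,255.3,155.2,.103);print(e,p,p-e)
```

```text
[0.5362 0.2823 0.1461] [0.5365 0.2846 0.103 ] [ 0.0003  0.0022 -0.0431]
```

```bash
python3 -m handwheel '[[0.001,-0.01,0.03,0,0,0],[0.001,-0.01,0.06,0,0,0],[0.001,-0.01,0.1,0,0,0],[0.001,-0.01,0.13,0,0,0],[0.001,-0.01,0.16,0,0,0],[0.001,-0.01,0.19,0,0,0],[0.001,-0.01,0.218,0,0,0],[0.001,-0.01,0.218,0,0,0],[0.001,-0.01,0.218,0,0,0]]'
python3 - <<'E'
from bench import viewer,robot
from h import *
o=robot.get_obs();im=viewer.snapshot('wrist')
cv2.imwrite('pics/w5c.png',cv2.resize(im[110:310,190:330,::-1],None,fx=3,fy=3,interpolation=cv2.INTER_CUBIC))
print(o['tool_pos'],o['ee_rot'],o['wrist_force'],o['wrist_torque'])
E
```

```text
time: 6.88
tool_pos: [0.4937, 0.2857, 0.1086]
ee_rot: [-3.14, -0.003, 0.014]
wrist_force: [0.6, -0.2, -2.2]
width: 0.0291
finger_force: 30.0
[0.4937 0.2857 0.1086] [-3.1401 -0.0025  0.0137] [ 0.6339 -0.1565 -2.219 ] [-0.0053  0.1227 -0.029 ]
```

View pics/w5c.png

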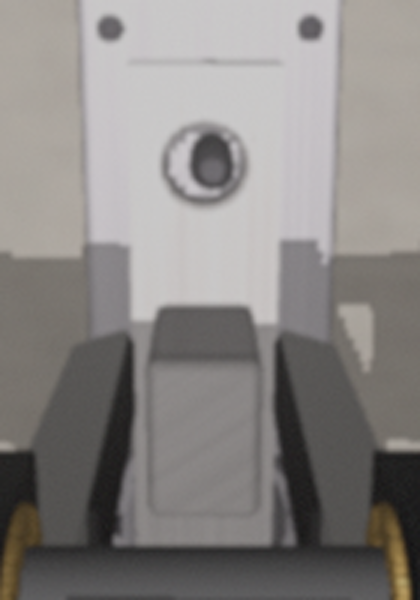

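The peg (212,160 in the crop) is inside the eye (205,163), with slight sideways play left. I'll trim that and lower.

```bash
python3 -m handwheel '[[0,0.006,0,0,0,0],[0,0.006,0.025,0,0,0],[0,0.006,0.05,0,0,0],[0,0.006,0.065,0,0,0],[0,0.006,0.072,0,0,0],[0,0.006,0.074,0,0,0],[0,0.006,0.074,0,0,0]]'
```

```text
time: 7.52
tool_pos: [0.494, 0.2846, 0.0941]
ee_rot: [-3.14, -0.003, 0.014]
wrist_force: [-0.0, -0.8, -1.9]
width: 0.029
finger_force: 30.0
```

```bash
python3 -m handwheel '[[0,0,0.004,0,0,0],[0,0,0.007,0,0,0],[0,0,0.007,0,0,0],[0,0,0.007,0,0,0]]'
python3 -m handwheel '[[0,0,0.004,0,0,0],[0,0,0.004,0,0,0],[0,0,0.004,0,0,0]]'
```

```text
time: 7.85
tool_pos: [0.4941, 0.2847, 0.0931]
ee_rot: [-3.14, -0.004, 0.014]
wrist_force: [0.9, -0.6, -2.0]
width: 0.0291
finger_force: 30.0
time: 8.1
tool_pos: [0.4941, 0.2846, 0.0922]
ee_rot: [-3.14, -0.003, 0.014]
wrist_force: [-0.3, -1.0, -1.4]
width: 0.0289
finger_force: 30.0
```

```bash
python3 -m handwheel '[[0,0,0.004,0,0,0],[0,0,0.004,0,0,0],[0,0,0.004,0,0,0]]'
python3 -m handwheel '[[0,0,0.004,0,0,0],[0,0,0.004,0,0,0],[0,0,0.004,0,0,0]]'|grep -E 'pos|wrist_f'
```

```text
time: 8.35
tool_pos: [0.4941, 0.2846, 0.0914]
ee_rot: [-3.14, -0.003, 0.014]
wrist_force: [-0.2, 1.0, -0.9]
width: 0.0288
finger_force: 30.0
tool_pos: [0.494, 0.2846, 0.0906]
wrist_force: [-0.3, 0.5, -1.5]
```

```bash
python3 -m handwheel '[[0,0,0.005,0,0,0],[0,0,0.005,0,0,0],[0,0,0.005,0,0,0]]'|grep -E 'pos|wrist_f'
python3 - <<'E'
from bench import viewer,robot
from h import *
o=robot.get_obs();print(o['tool_pos'],o['wrist_force'],o['wrist_torque'],o['time'],o['width'])
im=viewer.snapshot('side')[:,:,::-1];c=viewer.calibration('side');u,v=proj(c,[.485,.285,.08]).astype(int);
im2=viewer.snapshot('scene')[:,:,::-1];c=viewer.calibration('scene');a,b=proj(c,[.485,.285,.08]).astype(int)
f=lambda i,u,v:cv2.resize(i[v-40:v+40,u-50:u+50],(400,320),interpolation=cv2.INTER_CUBIC)
cv2.imwrite('pics/s1.png',np.hstack([f(im,u,v),f(im2,a,b)]))
E
```

```text
tool_pos: [0.494, 0.2846, 0.0895]
wrist_force: [0.1, -0.0, -2.2]
[0.494  0.2846 0.0895] [ 0.1391 -0.0269 -2.1542] [ 0.0156  0.1858 -0.0933] 8.85 0.029128307902145614
```

View pics/s1.png

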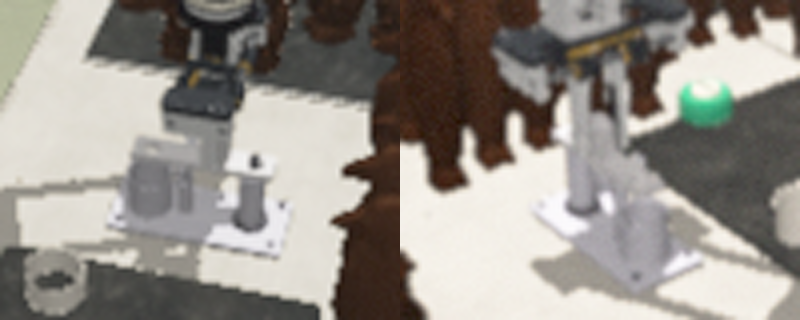

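The guide sits on the peg with little load on the wrist. I'll check numerically whether the bar has shifted in the grip.

Run:
```python
from bench import viewer,robot
from h import *
im=viewer.snapshot('wrist')[...,::-1];cv2.imwrite('pics/w6.png',im)
def edge(p,lo):
    d=np.abs(np.diff(p.astype(float)));k=np.argmax(d);return lo+k+.5,d[k]
for n in('w2','w4','w6'):
    g=cv2.GaussianBlur(cv2.cvtColor(cv2.imread(f'pics/{n}.png'),cv2.COLOR_BGR2GRAY),(3,3),0)
    print(n,'far',[edge(g[118:145,u],118) for u in(240,250,270,278)])
    for v in (150,175,200): print('  row',v,edge(g[v,222:242],222),edge(g[v,275:296],275))
    print('  eye col258',g[145:182,258].tolist());print(g[120:145,245].tolist())
```

```text
w2 far [(np.float64(129.5), np.float64(52.0)), (np.float64(129.5), np.float64(52.0)), (np.float64(129.5), np.float64(44.0)), (np.float64(129.5), np.float64(49.0))]
  row 150 (np.float64(231.5), np.float64(56.0)) (np.float64(284.5), np.float64(54.0))
  row 175 (np.float64(231.5), np.float64(51.0)) (np.float64(283.5), np.float64(53.0))
  row 200 (np.float64(232.5), np.float64(54.0)) (np.float64(283.5), np.float64(45.0))
  eye col258 [236, 236, 236, 234, 226, 204, 165, 121, 93, 86, 88, 90, 94, 98, 98, 95, 92, 90, 90, 91, 90, 90, 90, 91, 92, 92, 91, 91, 92, 102, 120, 138, 155, 179, 204, 222, 232]
[76, 75, 76, 76, 76, 77, 78, 78, 88, 123, 174, 214, 232, 236, 236, 236, 236, 236, 236, 236, 236, 236, 236, 236, 236]
w4 far [(np.float64(128.5), np.float64(6.0)), (np.float64(130.5), np.float64(25.0)), (np.float64(131.5), np.float64(9.0)), (np.float64(131.5), np.float64(9.0))]
  row 150 (np.float64(222.5), np.float64(2.0)) (np.float64(291.5), np.float64(15.0))
  row 175 (np.float64(222.5), np.float64(6.0)) (np.float64(290.5), np.float64(17.0))
  row 200 (np.float64(232.5), np.float64(21.0)) (np.
[... 377 characters left out ...]
, np.float64(7.0)), (np.float64(131.5), np.float64(7.0)), (np.float64(131.5), np.float64(10.0)), (np.float64(131.5), np.float64(9.0))]
  row 150 (np.float64(223.5), np.float64(1.0)) (np.float64(294.5), np.float64(2.0))
  row 175 (np.float64(232.5), np.float64(2.0)) (np.float64(283.5), np.float64(2.0))
  row 200 (np.float64(232.5), np.float64(21.0)) (np.float64(282.5), np.float64(22.0))
  eye col258 [198, 198, 198, 196, 187, 169, 158, 169, 187, 196, 197, 191, 175, 140, 99, 74, 68, 70, 71, 72, 73, 76, 81, 90, 99, 104, 106, 106, 106, 106, 103, 97, 90, 100, 135, 171, 191]
[197, 198, 197, 197, 197, 197, 197, 197, 195, 189, 184, 187, 194, 198, 198, 198, 198, 198, 198, 198, 198, 198, 198, 198, 198]
```

Run:
```python
from h import *
import pickle
from scipy.optimize import brentq
o,c=pickle.load(open('w2.pkl','rb'));im=cv2.imread('pics/w2.png')
g=cv2.GaussianBlur(cv2.cvtColor(im,cv2.COLOR_BGR2GRAY),(3,3),0).astype(float)
for v in range(135,206,10):
    r=g[v];L=np.interp(150,r[226:238],np.arange(226,238));R_=np.interp(-150,-r[278:292],np.arange(278,292))
    f=lambda z:np.linalg.norm(onz(c,L,v,z)-onz(c,R_,v,z))-.03
    print(v,L,R_,brentq(f,.1,.3)-o['tool_pos'][2])
```

```text
135 230.9591836734694 284.4561403508772 0.009248491500482903
145 231.8 284.4909090909091 0.008004725494612452
155 231.77777777777777 284.39622641509436 0.00913877063474855
165 231.76470588235293 283.72 0.008340633275841752
175 231.80392156862746 283.50943396226415 0.00890508154664954
185 232.0 283.5192307692308 0.009686891023763772
195 232.2549019607843 283.3 0.009515950038575749
205 232.82692307692307 281.6666666666667 0.00327719037516086
```

```bash
for i in 1 2 3 4; do python3 -m handwheel '[[0,0,0.004,0,0,0],[0,0,0.005,0,0,0],[0,0,0.005,0,0,0]]'|grep -E 'pos|wrist_f'; done
```

```text
tool_pos: [0.494, 0.2846, 0.0885]
wrist_force: [-0.0, 0.5, -1.8]
tool_pos: [0.494, 0.2846, 0.0875]
wrist_force: [-0.5, -0.7, -2.4]
tool_pos: [0.4941, 0.2846, 0.0865]
wrist_force: [-0.5, 0.8, -1.6]
tool_pos: [0.4941, 0.2847, 0.0856]
wrist_force: [-0.5, -0.3, -1.3]
```

```bash
for i in 1 2 3 4; do python3 -m handwheel '[[0,0,0.004,0,0,0],[0,0,0.005,0,0,0],[0,0,0.005,0,0,0]]'|grep -E 'pos|wrist_f'; done
python3 - <<'E'
from bench import robot
print(robot.get_obs()['wrist_torque'])
E
```

```text
tool_pos: [0.4942, 0.2847, 0.0854]
wrist_force: [-0.5, -0.7, 3.2]
tool_pos: [0.4942, 0.2847, 0.0853]
wrist_force: [-2.9, -1.8, 5.6]
tool_pos: [0.4943, 0.2847, 0.0853]
wrist_force: [-3.9, -2.9, 9.9]
tool_pos: [0.4943, 0.2847, 0.0853]
wrist_force: [-5.7, -2.5, 13.5]
[-0.56945165  1.2937631  -0.01808181]
```

Contact is at TCP z 0.0853, with the guide resting on its supports. I'll unload, then open and back off upward.

```bash
python3 -m handwheel '[[0,0,-0.008,0,0,0],[0,0,-0.015,0,0,0],[0,0,-0.015,0,0,0]]'|grep -E 'pos|wrist_f'
python3 -m handwheel '[[0,0,0,0,0,0],[0,0,0,0,0,0],[0,0,0,0,0,0],[0,0,0,0,0,0],[0,0,0,0,0,0],[0,0,0,0,0,0]]' 0
python3 -m handwheel '[[0,0,-0.05,0,0,0],[0,0,-0.15,0,0,0],[0,0,-0.35,0,0,0],[0,0,-0.55,0,0,0],[0,0,-0.7,0,0,0],[0,0,-0.7,0,0,0],[0,0,-0.7,0,0,0]]' -1
python3 - <<'E'
from bench import viewer,robot
from h import *
import pickle
o=robot.get_obs();c=viewer.calibration('wrist');im=viewer.snapshot('wrist');pickle.dump((o,c),open('w7.pkl','wb'))
cv2.imwrite('pics/w7.png',im[...,::-1])
bar(im[...,::-1].copy(),c,(180,90,330,330),.088,150)
g=cv2.medianBlur(cv2.cvtColor(im,cv2.COLOR_RGB2GRAY),3)
for n,X in(('eye',[.537,.285,.088]),('hole',[.427,.2835,.088])):print(n,proj(c,X))
h=cv2.HoughCircles(g,cv2.HOUGH_GRADIENT,1,20,param1=100,param2=12,minRadius=5,maxRadius=14);print(None if h is None else h[0])
E
```

```text
tool_pos: [0.4943, 0.2848, 0.0854]
wrist_force: [-1.9, -1.3, 4.5]
time: 11.75
tool_pos: [0.494, 0.2847, 0.0843]
ee_rot: [-3.14, -0.003, 0.014]
wrist_force: [-0.1, 0.8, -0.7]
width: 0.0471
finger_force: 0.0
time: 12.33
tool_pos: [0.495, 0.285, 0.2286]
ee_rot: [-3.137, -0.01, 0.014]
wrist_force: [-0.7, -0.3, -0.8]
width: 0.0907
finger_force: 0.0
box [[0.3654, 0.3773], [0.5934, 0.3663], [0.5954, 0.2148], [0.3685, 0.1987]]
hole [258.5 175.6] 128.0 [0.5062 0.2851 0.088 ]
hole [259.1 148.9] 96.0 [0.535  0.2848 0.088 ]
hole [282.3 121.1] 29.5 [0.5641 0.2612 0.088 ]
hole [236. 121.] 28.0 [0.5635 0.3094 0.088 ]
eye [259.0127 147.0048]
hole [258.8882 243.4275]
[[258.5 145.5   9.1]
 [449.5  68.5  13.4]
 [ 71.5 328.5  12.2]
 [ 82.5 289.5  12.2]
 [443.5 327.5  13.4]
 [345.5  75.5  10.6]
 [257.5 242.5   5.9]
 [486.5 240.5   7.4]]
```

Guide hangs released: eye at (258.5,145.5) and guide hole at (257.5,242.5), both where expected for a flat plate. Now to the rest.

Run:
```python
from h import *
from bench import robot
plan(robot.get_obs(),[.46,-.25,.33],1.68,4)
```

```text
[-0.051, 0.667, -0.132, 0.001, -0.003, -0.796]
[-0.317, 0.589, -0.132, 0.001, -0.003, -0.796]
[-0.528, 0.411, -0.132, 0.001, -0.003, -0.796]
[-0.649, 0.162, -0.131, 0.001, -0.003, -0.796]
```

```bash
python3 -m handwheel '[[-0.051,0.667,-0.132,0,0,-0.796],[-0.051,0.667,-0.132,0,0,-0.796],[-0.051,0.667,-0.132,0,0,-0.796],[-0.051,0.667,-0.132,0,0,-0.796]]' >/dev/null
python3 -m handwheel '[[-0.317,0.589,-0.132,0,0,-0.796],[-0.317,0.589,-0.132,0,0,-0.796],[-0.317,0.589,-0.132,0,0,-0.796],[-0.317,0.589,-0.132,0,0,-0.796]]' >/dev/null
python3 -m handwheel '[[-0.528,0.411,-0.132,0,0,-0.796],[-0.528,0.411,-0.132,0,0,-0.796],[-0.528,0.411,-0.132,0,0,-0.796],[-0.528,0.411,-0.132,0,0,-0.796]]' >/dev/null
python3 -m handwheel '[[-0.649,0.162,-0.131,0,0,-0.796],[-0.649,0.162,-0.131,0,0,-0.796],[-0.649,0.162,-0.131,0,0,-0.796],[-0.649,0.162,-0.131,0,0,-0.796],[-0.649,0.162,-0.131,0,0,-0.796],[-0.649,0.162,-0.131,0,0,-0.796]]'
python3 - <<'E'
from bench import viewer,robot
from h import *
import pickle
o=robot.get_obs();c=viewer.calibration('wrist');im=viewer.snapshot('wrist');pickle.dump((o,c),open('w8.pkl','wb'))
cv2.imwrite('pics/w8.png',im[...,::-1]);print(o['tool_pos'],o['ee_rot'])
u,v=proj(c,[.461,-.275,.23]);print(u,v,proj(c,[.461,-.275,.14]),proj(c,[.43,-.32,.008]),proj(c,[.50,-.235,.008]))
# lit white, low-saturation blobs near the case
u,v=int(u),int(v);hsv=cv2.cvtColor(im,cv2.COLOR_RGB2HSV);g=hsv[...,2]
for y in range(max(v-60,0),min(v+90,384),10):print(y,g[y,u-72:u+72:6].tolist())
E
```

```text
time: 13.88
tool_pos: [0.4592, -0.2505, 0.3265]
ee_rot: [3.141, -0.005, 1.677]
wrist_force: [0.1, 0.7, -0.1]
width: 0.0942
finger_force: 0.0
[ 0.4592 -0.2505  0.3265] [ 3.141  -0.0051  1.6773]
257.40787966557946 220.50801786263952 [257.5261 197.1543] [236.9855 201.0808] [283.5087 156.3854]
160 [113, 113, 113, 113, 111, 108, 111, 113, 114, 97, 165, 137, 118, 117, 116, 127, 148, 157, 160, 157, 159, 158, 158, 159]
170 [111, 112, 113, 114, 111, 109, 111, 110, 109, 118, 103, 76, 76, 76, 116, 183, 150, 160, 154, 152, 159, 160, 157, 157]
180 [113, 112, 110, 111, 120, 159, 158, 157, 131, 118, 109, 96, 117, 85, 176, 180, 159, 159, 159, 157, 156, 158, 156, 159]
190 [159, 132, 113, 111, 160, 160, 158, 156, 145, 119, 116, 85, 88, 104, 173, 179, 160, 161, 158, 158, 158, 158, 159, 159]
200 [159, 158, 158, 159, 159, 158, 159, 158, 149, 109, 155, 94, 93, 82, 172, 137, 158, 158, 157, 153, 159, 159, 155, 157]
210 [159, 159, 157, 158, 155, 156, 158, 157, 158, 159, 135, 131, 131, 103, 157, 158, 159, 159, 159, 160, 157, 158, 157, 160]
220 [160, 157, 157, 154, 158, 158, 160, 159, 160, 159, 138, 157, 163, 
[... 293 characters left out ...]
, 156, 157]
250 [160, 159, 157, 156, 153, 155, 157, 157, 158, 160, 154, 158, 155, 156, 155, 157, 156, 156, 154, 153, 156, 154, 155, 157]
260 [156, 153, 154, 153, 151, 153, 153, 155, 155, 157, 159, 155, 154, 155, 153, 157, 157, 157, 151, 152, 155, 158, 157, 156]
270 [137, 153, 152, 157, 154, 153, 152, 156, 156, 155, 157, 154, 151, 154, 152, 154, 153, 152, 153, 154, 155, 156, 157, 153]
280 [81, 83, 85, 82, 84, 84, 84, 82, 83, 83, 82, 84, 84, 83, 84, 104, 99, 136, 139, 153, 153, 154, 154, 154]
290 [80, 80, 81, 78, 80, 81, 81, 82, 80, 82, 80, 80, 80, 83, 80, 80, 82, 83, 84, 83, 82, 154, 152, 152]
300 [51, 55, 53, 53, 54, 53, 57, 54, 54, 55, 55, 57, 56, 54, 57, 56, 57, 58, 53, 57, 56, 58, 57, 58]
```

Run:
```python
import cv2,numpy as np
a=cv2.imread('pics/w8.png')[130:280,200:300];b=cv2.imread('pics/w7.png')[90:300,190:330]
a=cv2.resize(a,(400,600),interpolation=cv2.INTER_CUBIC);b=cv2.resize(b,(400,600),interpolation=cv2.INTER_CUBIC)
cv2.imwrite('pics/comp.png',np.hstack([a,b]))
```

```text
(no output)
```

View pics/comp.png

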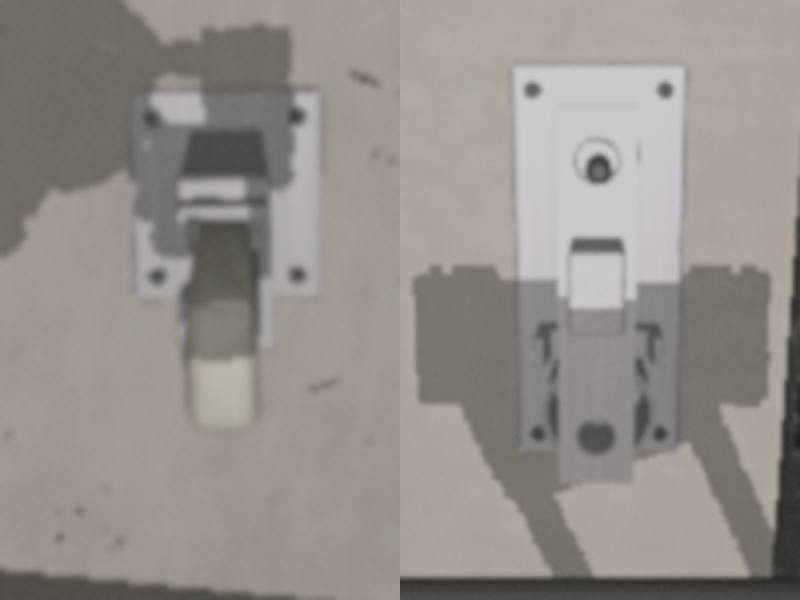

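Left (wrist over the rest): base corners in the crop (133,92), (320,92), (135,297), (320,294), case top face x 190-257, its near edge at y 430. Right: the guide hangs flat on peg and fork, with its hole (596,436) over the cup.

Run:
```python
from h import *
import pickle
o,c=pickle.load(open('w8.pkl','rb'))
f=lambda a,b,z:onz(c,200+a/4,130+b/4,z)
C=[f(a,b,.008) for a,b in((133,92),(320,92),(320,294),(135,297))]
for p in C:print(p)
print('centre',np.mean(C,0));d=C[1]-C[0]+C[2]-C[3];print('yaw',np.degrees(np.arctan2(d[1],d[0])));d=C[0]-C[3]+C[1]-C[2];print(np.degrees(np.arctan2(-d[0],d[1])))
print('top far',f(223.5,430,.23),'near',f(223.5,298,.23),f(190,400,.23),f(257,400,.23))
o,c=pickle.load(open('w7.pkl','rb'));g=lambda a,b,z:onz(c,190+a*.35,90+b*.35,z)
print('hole',g(596-400,436,.086),'eye',g(597-400,159,.088),'plate end',[g(a-400,b,.088) for a,b in((560,482),(632,482),(558,105),(638,105))])
```

```text
[ 0.4164 -0.2383  0.008 ]
[ 0.4935 -0.2301  0.008 ]
[ 0.5043 -0.3164  0.008 ]
[ 0.4249 -0.3263  0.008 ]
centre [ 0.4598 -0.2778  0.008 ]
yaw 6.608534781881487
6.334992073910922
top far [ 0.4614 -0.2927  0.23  ] near [ 0.4578 -0.2591  0.23  ] [ 0.4524 -0.2858  0.23  ] [ 0.4687 -0.284   0.23  ]
hole [0.4272 0.2838 0.086 ] eye [0.5384 0.2851 0.088 ] plate end [array([0.4076, 0.2982, 0.088 ]), array([0.4081, 0.2689, 0.088 ]), array([0.5578, 0.2997, 0.088 ]), array([0.5582, 0.2704, 0.088 ])]
```

Run:
```python
from h import *
from bench import robot
o=robot.get_obs();print(o['tool_pos'],o['ee_rot'],rows(o,[.4598,-.277,.166],down(1.684)))
```

```text
[ 0.4594 -0.2494  0.3269] [ 3.1405 -0.0048  1.6791] [-0.1412 -0.014   0.8038  0.0021 -0.0092 -0.0093]
```

```bash
python3 -m handwheel '[[-0.07,-0.014,0.02,0,-0.009,-0.009],[-0.141,-0.014,0.06,0,-0.009,-0.009],[-0.141,-0.014,0.2,0,-0.009,-0.009],[-0.141,-0.014,0.36,0,-0.009,-0.009],[-0.141,-0.014,0.52,0,-0.009,-0.009],[-0.141,-0.014,0.66,0,-0.009,-0.009],[-0.141,-0.014,0.76,0,-0.009,-0.009],[-0.141,-0.014,0.804,0,-0.009,-0.009],[-0.141,-0.014,0.804,0,-0.009,-0.009],[-0.141,-0.014,0.804,0,-0.009,-0.009]]'
```

```text
time: 14.77
tool_pos: [0.4609, -0.2775, 0.1681]
ee_rot: [3.138, 0.003, 1.686]
wrist_force: [0.5, 0.1, 0.2]
width: 0.0938
finger_force: 0.0
```

```bash
python3 -m handwheel '[[0,0,0,0,0,0],[0,0,0,0,0,0],[0,0,0,0,0,0],[0,0,0,0,0,0],[0,0,0,0,0,0],[0,0,0,0,0,0],[0,0,0,0,0,0],[0,0,0,0,0,0],[0,0,0,0,0,0],[0,0,0,0,0,0]]' 1
python3 -m handwheel '[[0,0,0,0,0,0],[0,0,0,0,0,0],[0,0,0,0,0,0],[0,0,0,0,0,0],[0,0,0,0,0,0],[0,0,0,0,0,0],[0,0,0,0,0,0]]'
python3 - <<'E'
from bench import robot
o=robot.get_obs();print(o['tool_pos'],o['ee_rot'],o['joint_positions'])
E
```

```text
time: 15.6
tool_pos: [0.4607, -0.2779, 0.1679]
ee_rot: [3.138, 0.003, 1.686]
wrist_force: [0.8, -0.8, 0.2]
width: 0.0309
finger_force: 0.0
time: 16.18
tool_pos: [0.4606, -0.278, 0.168]
ee_rot: [3.138, 0.003, 1.685]
wrist_force: [-0.8, 0.1, -0.2]
width: 0.018
finger_force: 30.0
[ 0.46062051 -0.27796987  0.16796484] [3.13803718e+00 3.07576108e-03 1.68544100e+00] [-6.48520251e-01  6.71919308e-02  1.46630264e+00  2.35017519e-04
  1.60340272e+00 -7.63162178e-01]
```

```bash
python3 -m handwheel '[[0,0,-0.03,0,0,0],[0,0,-0.08,0,0,0],[0,0,-0.16,0,0,0],[0,0,-0.28,0,0,0],[0,0,-0.42,0,0,0],[0,0,-0.56,0,0,0],[0,0,-0.68,0,0,0],[0,0,-0.75,0,0,0],[0,0,-0.75,0,0,0],[0,0,-0.75,0,0,0]]'
python3 - <<'E'
from bench import robot
from h import *
o=robot.get_obs();print(o['tool_pos'],o['ee_rot']);plan(o,[.4259,.235,.318],1.685,3)
E
```

```text
time: 17.02
tool_pos: [0.4604, -0.2778, 0.3195]
ee_rot: [3.136, 0.005, 1.686]
wrist_force: [0.3, -0.3, -1.2]
width: 0.0178
finger_force: 30.0
[ 0.4604 -0.2778  0.3195] [3.1357 0.0052 1.6855]
[0.856, 0.041, -0.002, 0.004, 0.003, 0.0]
[0.856, 0.041, -0.0, 0.004, 0.003, 0.0]
[0.856, 0.04, 0.001, 0.004, 0.003, 0.0]
```

```bash
python3 -m handwheel '[[0.05,0.002,0,0,0,0],[0.15,0.007,0,0,0,0],[0.27,0.013,0,0,0,0],[0.4,0.02,0,0,0,0],[0.53,0.027,0,0,0,0],[0.65,0.033,0,0,0,0],[0.75,0.037,0,0,0,0],[0.82,0.04,0,0,0,0],[0.856,0.041,0,0,0,0]]' >/dev/null
python3 -m handwheel '[[0.05,0.002,0,0,0,0],[0.15,0.007,0,0,0,0],[0.27,0.013,0,0,0,0],[0.4,0.02,0,0,0,0],[0.53,0.027,0,0,0,0],[0.65,0.033,0,0,0,0],[0.75,0.037,0,0,0,0],[0.82,0.04,0,0,0,0],[0.856,0.041,0,0,0,0]]' >/dev/null
python3 -m handwheel '[[0.05,0.002,0,0,0,0],[0.15,0.007,0,0,0,0],[0.27,0.013,0,0,0,0],[0.4,0.02,0,0,0,0],[0.53,0.027,0,0,0,0],[0.65,0.033,0,0,0,0],[0.75,0.037,0,0,0,0],[0.82,0.04,0,0,0,0],[0.856,0.041,0,0,0,0],[0.856,0.041,0,0,0,0]]'
python3 -m handwheel '[[0,0,0,0,0,0],[0,0,0,0,0,0],[0,0,0,0,0,0]]'
python3 - <<'E'
from bench import viewer,robot
from h import *
import pickle
o=robot.get_obs();c=viewer.calibration('wrist');im=viewer.snapshot('wrist');pickle.dump((o,c),open('w9.pkl','wb'))
cv2.imwrite('pics/w9.png',im[...,::-1]);print(o['tool_pos'],o['ee_rot'])
T=Ro.from_euler('xyz',o['ee_rot']);P=lambda x,y,z:T.apply(np.array([x,y,z]))+o['tool_pos']
# tool frame: case x=+tool y, case y=-? , case z=-tool z ; probe_case at grasp +2 mm lower
g=cv2.cvtColor(im,cv2.COLOR_RGB2GRAY)
for n,y,z in(('base',-.0,-.06),('mark',.0017,-.1225),('tip',.003,-.1725)):
    u,v=proj(c,P(0,y,-.019+.002-z));print(n,u,v)
print('hole',proj(c,[.4278,.2838,.088]))
u,v=proj(c,P(0,.0017,.1055));u0=int(u)-16
for r in range(150,300,6):print(r,u0,g[r,u0:u0+34].tolist())
E
```

```text
time: 19.35
tool_pos: [0.4256, 0.2362, 0.3158]
ee_rot: [3.139, 0.003, 1.687]
wrist_force: [-0.8, -0.7, -1.4]
width: 0.0182
finger_force: 30.0
time: 19.6
tool_pos: [0.426, 0.2346, 0.3166]
ee_rot: [3.138, 0.003, 1.684]
wrist_force: [0.1, 0.8, -0.4]
width: 0.0176
finger_force: 30.0
[0.426  0.2346 0.3166] [3.1376 0.0034 1.6839]
base 258.4009634267109 212.85871945619533
mark 260.07067171375905 193.2407141861881
tip 260.9289268014465 182.5401125883235
hole [263.1226 134.892 ]
150 244 [186, 204, 210, 209, 209, 210, 209, 207, 204, 198, 182, 161, 157, 161, 158, 142, 132, 129, 130, 133, 138, 141, 142, 144, 150, 148, 146, 144, 145, 155, 171, 181, 180, 180]
156 244 [163, 165, 164, 166, 168, 169, 172, 174, 175, 174, 162, 141, 127, 126, 127, 129, 130, 133, 134, 135, 134, 135, 136, 136, 139, 138, 139, 138, 140, 158, 188, 203, 205, 205]
162 244 [163, 167, 173, 178, 178, 178, 179, 180, 181, 173, 155, 135, 129, 127, 127, 128, 127, 127, 128, 129, 128, 129, 128, 130, 129, 125, 126, 137, 157, 173, 177, 177, 176, 176]
168 244 [127, 126, 127, 127, 129, 128, 128, 128, 128, 129, 127, 129, 128, 126, 127, 126,
[... 2953 characters left out ...]
4, 130, 125, 118, 99]
276 244 [143, 145, 146, 147, 149, 149, 149, 149, 149, 147, 147, 147, 146, 146, 148, 146, 147, 146, 146, 145, 145, 147, 146, 145, 143, 143, 141, 140, 137, 134, 130, 126, 114, 91]
282 244 [142, 145, 145, 146, 148, 148, 148, 148, 148, 147, 148, 149, 147, 148, 148, 146, 146, 147, 147, 146, 147, 147, 148, 147, 145, 144, 142, 140, 138, 133, 129, 123, 112, 88]
288 244 [143, 144, 146, 147, 148, 149, 150, 149, 149, 148, 147, 147, 147, 147, 146, 146, 146, 147, 146, 146, 146, 146, 146, 146, 144, 142, 141, 139, 138, 134, 127, 121, 107, 81]
294 244 [51, 50, 51, 50, 50, 49, 51, 48, 50, 50, 51, 52, 49, 54, 50, 51, 48, 49, 52, 51, 52, 49, 50, 51, 52, 52, 51, 48, 50, 50, 50, 51, 54, 51]
```

Run:
```python
from h import *
import pickle
o,c=pickle.load(open('w9.pkl','rb'));g=cv2.cvtColor(cv2.imread('pics/w9.png'),cv2.COLOR_BGR2GRAY)
for r in range(177,191):print(r,g[r,255:266].tolist())
print('hole')
for r in range(120,150,2):print(r,g[r,244:284:2].tolist())
```

```text
177 [179, 178, 178, 178, 178, 180, 179, 178, 178, 178, 180]
178 [180, 178, 178, 177, 178, 177, 178, 178, 180, 179, 179]
179 [179, 178, 177, 176, 174, 173, 175, 179, 179, 180, 179]
180 [180, 178, 177, 174, 164, 154, 161, 172, 178, 179, 180]
181 [181, 179, 176, 169, 146, 125, 136, 163, 176, 178, 179]
182 [180, 178, 176, 164, 133, 108, 123, 155, 174, 179, 179]
183 [179, 178, 175, 161, 129, 105, 123, 156, 175, 179, 179]
184 [179, 178, 174, 158, 124, 104, 125, 163, 176, 179, 179]
185 [179, 176, 173, 154, 123, 105, 128, 165, 178, 179, 178]
186 [174, 174, 171, 148, 116, 105, 131, 166, 179, 180, 179]
187 [154, 160, 159, 142, 113, 105, 130, 162, 176, 175, 176]
188 [106, 122, 136, 126, 109, 105, 125, 145, 154, 157, 160]
189 [68, 78, 97, 105, 104, 105, 113, 111, 109, 107, 124]
190 [65, 67, 76, 94, 101, 106, 105, 90, 72, 72, 87]
hole
120 [202, 179, 163, 177, 175, 186, 205, 206, 215, 214, 188, 154, 149, 164, 194, 211, 186, 149, 148, 147]
122 [160, 150, 148, 189, 192, 194, 194, 193, 207, 202, 199, 190, 167, 157, 160, 196, 198, 153, 148, 147]
124 [151, 159, 137, 202, 214, 214, 214, 211, 211, 208, 2
[... 606 characters left out ...]
3, 211, 176, 143, 145, 146, 144, 150, 207, 214, 214, 214, 214, 214, 214]
138 [171, 120, 181, 214, 213, 213, 214, 197, 148, 142, 143, 141, 169, 209, 213, 215, 206, 211, 211, 212]
140 [148, 130, 190, 214, 213, 213, 213, 211, 197, 175, 167, 154, 162, 171, 178, 197, 175, 170, 171, 171]
142 [146, 143, 201, 214, 214, 210, 214, 214, 215, 212, 202, 159, 155, 152, 153, 155, 154, 154, 154, 153]
144 [145, 151, 186, 193, 190, 168, 190, 198, 198, 193, 170, 157, 155, 156, 155, 154, 155, 155, 153, 153]
146 [180, 198, 190, 147, 124, 106, 113, 129, 136, 135, 132, 137, 142, 149, 152, 153, 152, 153, 153, 153]
148 [194, 211, 210, 192, 156, 134, 111, 102, 99, 97, 106, 116, 133, 144, 145, 147, 146, 147, 154, 160]
```

```bash
cat >> h.py <<'E'
def goal(o,z,hole=(.4283,.2838),off=(.001,.0012,.1055)):
    T=Ro.from_euler('xyz',o['ee_rot']);m=T.apply(off);return rows(o,[hole[0]-m[0],hole[1]-m[1],z])
E
python3 - <<'E'
from h import *
from bench import robot
print(goal(robot.get_obs(),.265))
E
```

```text
[0.2406 0.0302 0.2575 0.     0.     0.    ]
```

```bash
python3 -m handwheel '[[0.04,0.005,0,0,0,0],[0.1,0.012,0,0,0,0],[0.16,0.02,0,0,0,0],[0.21,0.027,0.05,0,0,0],[0.24,0.03,0.1,0,0,0],[0.24,0.03,0.17,0,0,0],[0.24,0.03,0.22,0,0,0],[0.24,0.03,0.257,0,0,0],[0.24,0.03,0.257,0,0,0],[0.24,0.03,0.257,0,0,0]]'
python3 -m handwheel '[[0,0,0,0,0,0],[0,0,0,0,0,0],[0,0,0,0,0,0]]' >/dev/null
python3 - <<'E'
from bench import viewer,robot
from h import *
import pickle
o=robot.get_obs();c=viewer.calibration('wrist');im=viewer.snapshot('wrist');pickle.dump((o,c),open('w10.pkl','wb'))
cv2.imwrite('pics/w10.png',im[...,::-1]);print(o['tool_pos'],o['ee_rot'],goal(o,.1915))
T=Ro.from_euler('xyz',o['ee_rot']);tp=T.apply([.001,.0021,.1555])+o['tool_pos'];print('tip',tp,proj(c,tp),'mark',proj(c,T.apply([.001,.0012,.1055])+o['tool_pos']))
u,v=proj(c,[.4283,.2838,.088]);print('hole',u,v);u,v=int(u),int(v)
g=cv2.cvtColor(im,cv2.COLOR_RGB2GRAY)
for r in range(v-14,v+24,2):print(r,u-18,g[r,u-18:u+20:2].tolist())
E
```

```text
time: 20.48
tool_pos: [0.4261, 0.2836, 0.2643]
ee_rot: [3.139, 0.004, 1.685]
wrist_force: [-0.5, -0.0, -0.5]
width: 0.018
finger_force: 30.0
[0.4268 0.2838 0.2659] [3.1362 0.0025 1.6852] [-0.0034 -0.0032  0.3722  0.      0.      0.    ]
tip [0.4296 0.2847 0.1104] [260.1238 181.6793] mark [259.543 192.246]
hole 258.73638089847117 178.40465135852392
164 240 [129, 109, 111, 115, 126, 152, 166, 160, 127, 123, 123, 121, 123, 124, 125, 118, 118, 130, 132]
166 240 [113, 112, 136, 136, 135, 150, 187, 188, 181, 176, 167, 162, 158, 150, 139, 114, 108, 117, 121]
168 240 [103, 118, 137, 136, 138, 140, 170, 197, 199, 199, 199, 198, 199, 197, 187, 138, 132, 128, 127]
170 240 [101, 116, 139, 138, 138, 138, 183, 200, 197, 196, 197, 197, 199, 199, 191, 141, 136, 137, 137]
172 240 [88, 107, 139, 138, 139, 138, 171, 185, 170, 154, 157, 175, 195, 199, 188, 140, 134, 136, 134]
174 240 [88, 98, 136, 138, 137, 138, 136, 138, 125, 123, 124, 130, 171, 198, 170, 137, 137, 138, 137]
176 240 [93, 103, 138, 137, 137, 137, 127, 125, 125, 126, 126, 125, 146, 193, 163, 135, 136, 136, 137]
178 240 [99, 112, 138, 138
[... 475 characters left out ...]
136, 136, 136]
188 240 [184, 163, 147, 136, 135, 138, 137, 134, 136, 112, 94, 127, 135, 134, 135, 134, 135, 135, 133]
190 240 [182, 182, 179, 164, 165, 165, 153, 146, 146, 115, 93, 139, 151, 148, 144, 140, 139, 137, 136]
192 240 [158, 163, 166, 171, 173, 167, 157, 148, 146, 110, 95, 149, 162, 175, 180, 178, 174, 170, 166]
194 240 [158, 159, 159, 159, 134, 102, 91, 88, 94, 86, 84, 91, 98, 121, 163, 175, 176, 178, 179]
196 240 [163, 163, 164, 148, 93, 85, 88, 87, 83, 85, 86, 85, 85, 82, 108, 149, 152, 152, 155]
198 240 [164, 162, 163, 129, 85, 89, 89, 87, 87, 85, 85, 86, 87, 85, 91, 151, 161, 161, 161]
200 240 [163, 164, 160, 114, 85, 88, 89, 88, 88, 87, 88, 87, 88, 87, 83, 142, 161, 161, 161]
```

The rod tip (259.8,181) sits over the hole (258,178.5) as predicted, so I'll lower it.

```bash
python3 -m handwheel '[[-0.003,-0.005,0.02,0,0,0],[-0.003,-0.005,0.06,0,0,0],[-0.003,-0.005,0.1,0,0,0],[-0.003,-0.005,0.15,0,0,0],[-0.003,-0.005,0.2,0,0,0],[-0.003,-0.005,0.25,0,0,0],[-0.003,-0.005,0.3,0,0,0],[-0.003,-0.005,0.34,0,0,0],[-0.003,-0.005,0.364,0,0,0],[-0.003,-0.005,0.372,0,0,0]]'
python3 -m handwheel '[[0,0,0,0,0,0],[0,0,0,0,0,0],[0,0,0,0,0,0],[0,0,0,0,0,0],[0,0,0,0,0,0]]'
python3 - <<'E'
from bench import viewer,robot
from h import *
import pickle
o=robot.get_obs();c=viewer.calibration('wrist');im=viewer.snapshot('wrist');pickle.dump((o,c),open('w11.pkl','wb'))
cv2.imwrite('pics/w11.png',im[...,::-1]);print(o['tool_pos'],o['ee_rot'],goal(o,.1915,(.428,.2838)))
u,v=proj(c,[.428,.2838,.088]);print('hole',u,v);u,v=int(u),int(v)
g=cv2.cvtColor(im,cv2.COLOR_RGB2GRAY)
for r in range(v-16,v+22,2):print(r,u-20,g[r,u-20:u+22:2].tolist())
E
```

```text
time: 21.62
tool_pos: [0.4253, 0.2826, 0.1891]
ee_rot: [3.14, 0.004, 1.686]
wrist_force: [-0.1, -0.2, -1.1]
width: 0.0178
finger_force: 30.0
time: 22.03
tool_pos: [0.426, 0.283, 0.1912]
ee_rot: [3.137, 0.003, 1.686]
wrist_force: [0.1, -0.2, -1.4]
width: 0.0177
finger_force: 30.0
[0.426  0.283  0.1912] [3.1368 0.0028 1.6855] [-0.0005  0.0017 -0.0017  0.      0.      0.    ]
hole 259.9279478553996 192.92062115521495
176 239 [98, 113, 112, 107, 106, 103, 100, 101, 119, 106, 96, 106, 105, 104, 106, 106, 109, 111, 100, 103, 117]
178 239 [90, 122, 128, 127, 127, 126, 125, 123, 121, 122, 121, 158, 164, 155, 152, 146, 136, 126, 113, 108, 110]
180 239 [82, 120, 126, 125, 125, 124, 125, 127, 127, 127, 128, 160, 183, 188, 188, 186, 185, 182, 181, 180, 177]
182 239 [75, 121, 127, 126, 126, 125, 125, 125, 124, 124, 124, 125, 174, 187, 186, 187, 187, 186, 188, 187, 188]
184 239 [72, 117, 126, 128, 127, 126, 126, 127, 125, 121, 115, 117, 168, 184, 187, 185, 186, 186, 187, 186, 186]
186 239 [78, 121, 127, 126, 127, 126, 126, 124, 116, 109, 89, 96, 127, 153, 182, 186, 186, 186, 186, 187, 186]
188 239
[... 647 characters left out ...]
0, 123, 124, 111, 78, 78, 78, 80, 78, 80, 79, 79, 80, 79, 76, 118, 184, 186, 186, 186, 186]
202 239 [124, 123, 125, 105, 80, 82, 80, 81, 81, 79, 80, 81, 79, 79, 76, 100, 174, 183, 182, 186, 184]
204 239 [136, 125, 126, 102, 79, 80, 82, 82, 82, 82, 83, 81, 81, 80, 78, 84, 131, 141, 139, 161, 161]
206 239 [137, 134, 133, 97, 82, 83, 84, 84, 84, 85, 84, 82, 81, 83, 78, 76, 110, 121, 122, 121, 124]
208 239 [147, 148, 145, 99, 80, 84, 85, 84, 84, 83, 84, 83, 83, 82, 80, 77, 108, 130, 128, 127, 123]
210 239 [151, 151, 144, 91, 83, 83, 85, 85, 84, 85, 84, 85, 83, 82, 83, 78, 110, 137, 140, 143, 142]
212 239 [152, 152, 140, 83, 82, 84, 85, 85, 86, 85, 84, 85, 83, 82, 83, 80, 107, 150, 150, 150, 149]
```

```bash
python3 -m handwheel '[[0,0.001,0,0,0,0],[0,0.001,0,0,0,0],[0,0.001,0,0,0,0],[0,0.001,0,0,0,0],[0,0.001,0,0,0,0],[0,0.001,0,0,0,0]]'
python3 - <<'E'
from bench import robot
print(abs(robot.get_obs()['qvel']).max());print(robot.close_job())
E
```

```text
time: 22.58
tool_pos: [0.426, 0.2828, 0.1906]
ee_rot: [3.138, 0.003, 1.686]
wrist_force: [-0.7, 0.7, 0.1]
width: 0.0177
finger_force: 30.0
0.0015432575269425318
the job is handed in; nothing more can be done
None
```

I handed the job in at 22.6 s, and no verdict came back. The guide plate hangs flat on the peg and fork, released. The thermometer is held upright and still, its rod centred in the guide hole with no contact force; the tip is by calculation about half way down the cup, since the plate hid it from the camera.

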